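Refit the pressure knob of the leaf embossing press

TASK

The winged pressure knob has come off the small white embossing press: pick it up, set it on the flat-sided spindle on top of the press, and, pushing only gently, turn it until it drops fully home on the collar. Then turn it clockwise (seen from above) up to its stop, so that the wing points straight front to back on the press, and let go. Leave the other things on the table where they are.

Things in the scene. Friction and masses are not known exactly. Their poses are not given: they have to be found in the camera images.
- knob_center (a point): Black winged knob, loose, 60 to 130 g, upright on a 2 mm mat. A round hub (52 mm diameter, 20 mm high) carries an upright straight wing to grip (62 mm long, 16 mm wide, from 20 to 50 mm above the underside; grip it above the hub). This point is on its axis half-way up, 25 mm above the underside. z up, x along the wing.
- knob_slot (a point): Centre of the knob's underside, at the mouth of a centred rectangular slot 32 mm long (along x, along the wing), 12 mm wide, 18 mm deep, open downward. It fits the spindle either way round (half-turn symmetry). Axes as knob_center.
- press: White embossing press, fixed: foot 150 x 220 mm, top bridge 100 x 220 mm, its flat top 90 mm above the origin, which is under its centre. A small crank sticks out of its left side. x is front to back, z up. A knob pressing on it or its spindle with more than 25 N while not yet home damages it.
- seat (a point): Point on the spindle's axis at the top of the round steel collar (52 mm diameter, 4 mm above the press's flat top). The knob's underside rests here when fully home; knob_center is then 25 mm higher. Axes as the press; does not turn with the spindle.
- spindle_top (a point): Centre of the tip of the steel spindle, 16 mm above seat; axes as the press, it does not turn with the spindle. The spindle is an upright rectangular bar, 30 x 10 mm in plan, 16 mm high, the top 2 mm chamfered by 0.5 mm: 1 mm clearance each side in the knob's slot, which enters only within about 0.1 rad; seated, about 0.07 rad of play.
- stop_mark (a point): Short black mark on the press's top, 38 mm in front of the spindle. The spindle's angle is not measured: its long side stands 0.4 to 1.3 rad counterclockwise (from above) of the press's x, differently each time. Clockwise it turns to a stop with its long side along x, through this mark. It is stiff, 0.25 N m, so a knob rubbing lightly on its tip does not turn it.
- round_knob: Bystander: small plain round black knob without a wing, 38 mm diameter, 22 mm high; origin at its underside.
- cup_a: Bystander: brown card cup, 80 mm across, 95 mm high; origin at its underside.
- cup_b: Bystander: second brown card cup, the same size; origin at its underside.
- glue: Bystander: white jar, 40 mm diameter, 75 mm high; origin at its underside.
- dish: Bystander: white china dish, 90 mm diameter, 18 mm high; origin at its underside.
- brush: Bystander: wooden brush 160 mm long, lying along its x; origin at its underside.
- wood_block: Bystander: wooden block 100 x 30 x 22 mm; origin at its underside.
Not all that is in view belongs to the job. Of the things shaped like the part that bears knob_center, the black one is meant.

How it is judged:
On the way, in this order (a step that is already met when the one before it is completed fails the run):
1. the knob is pushed fully home on the spindle, before it is turned to the stop (horizontal distance between knob_center and seat below 0.004 m and z of knob_center in the frame of seat between 0.02 and 0.0275 m and angle between knob_center's own z axis and vertical below 0.08 rad), for 0.1 s.
2. the knob, still home, is turned clockwise to the stop (all of step 1 and angle between the x axis of knob_center and the x axis of seat, either way round below 0.2 rad), for 0.2 s.
At the end, for the whole second after the job is handed in: The knob is upright (within 0.08 rad), on the spindle's axis (within 4 mm), its underside on the collar (within 2.5 mm), its wing within 0.2 rad of the press's front-to-back line, at rest and released (all of step 2 and linear speed of knob below 0.01 m/s and angular speed of knob below 0.1 rad/s); the robot touches nothing.
It fails at once if the press is pressed with more than 25 N by the knob while the knob is not home (contact force between knob and press above 25 N and z of knob_center in the frame of seat above 0.0275 m).
It fails at once if a bystander is moved by more than 30 mm (distance of any of round_knob, cup_a, cup_b, glue, dish, brush, wood_block from where it was at the start of the episode above 0.03 m).
It also fails if it takes over 56 s, if anything falls off the work surface, if the arm or the gripper's body presses on something with over 40 N, if the wrist force passes 120 N, or if a joint passes its speed limit or range.

ROBOT

A 7-joint arm with a two-finger parallel gripper is mounted at the origin on the work surface. World frame = base frame: x ahead of the robot, y to its left, z up, the work surface at z = 0. Lengths are in m, angles in rad, forces in N, time in s.
With the tool pointing down it reaches from about 0.4 to 0.875 m from the base axis. Payload 4.4 kg.
Tool frame: the origin (TCP) lies between the finger pads; the fingertips stand arm.tcp_to_tips ahead of it and the grasp point (between the pads) lies 2 mm behind it (arm.tcp_to_tips is the distance from the TCP to the fingertips, in m); z points along the fingers, y is the direction in which the jaws open and shut (so a half turn about z gives the same grasp; the last joint's range is limited). The gripper opens to 85 mm and grips with 20 to 120 N. Pads are 22 mm wide; open, the fingers measure 114 mm over their backs; the gripper's body (76 mm by 85 mm) begins 54 mm behind the grasp point. The pads swing forward as they close: fully open they stand 13 mm farther back than shut.
Start: joints at [1.284, 0.628, 0.038, 1.517, -0.027, 0.996, -0.02], TCP at [0.142, -0.634, 0.248] pointing down, gripper open.
Joint ranges: [-3.06, 3.06], [-0.37, 2.12], [-1.25, 1.32], [0.18, 2.47], [-1.1, 4.24], [0.23, 1.98], [-2.94, 2.94]. Speed limits (rad/s): [2.57, 2.57, 3.14, 3.14, 3.14, 3.14, 3.14].

INTERFACE

Orientations are given as [roll, pitch, yaw] about the fixed x, y, z axes, in that order (R = Rz(yaw) Ry(pitch) Rx(roll)).
In Python, from bench import observe, vision, order, spotter, arm gives the robot as it stands.
- The arm moves only by the tool move_arm, never from a script. Its argument "targets" is text: rows parted by semicolons, each of 5 numbers parted by spaces: the finger opening in m, from 0 to 0.0854, then the shift along the tool's x, y, z in m, then the turn about the tool's z in degrees. A call has exactly 5 rows; each row is the pose to reach, as a shift and turn from the pose measured when the call began, along the tool's axes at that moment; what a row does not reach only later rows make up. A row lasts 1/10 s, in which the tool goes at most 50 mm and 8.59 degrees, less where a joint would pass 70% of its speed; a pose out of reach is approached as far as the arm can. A call with a gripper value outside its range is refused whole. The fingers move at their own pace and stop on an object; "squeeze" is the grip in N (left out, the last holds). Time passes only in rows, so rows that repeat a pose let the fingers close, or fill a call up. It gives the time, the measured TCP pose, the force and the opening at its end, in the units of the state.
- observe(): the state, without advancing time (a new reading comes with each control period).
- vision.read_camera(name): name is "side" or "top" or "wrist"; returns the picture (420x560x3 uint8, red, green, blue); there is no depth.
- vision.get_calibration(name): a dict with "fx", "fy", "cx", "cy" (pixels), "rvec" (rotation vector, rad) and "tvec" (3), from world to camera coordinates, as OpenCV has them. Camera axes: x right, y down, z forward; pixel columns grow to the right and rows downward; lengths in m; the calibration is good to about 2 mm. The wrist camera is an equidistant fisheye: a pixel r from the principal point sees the ray r / f radians off the axis. A picture is of the moment at which its call begins: read the wrist's pose just before it. get_calibration takes no time and is no camera call; for the wrist camera it gives the pose at the moment of the call.
- order.close_job(): hands the job in, once; it reports no verdict.
Trained networks look in the newest picture that a camera, given by its name, has taken for a name from the list of things; names that differ only in an ending like _2 or _b are one class to them, and where a whole thing is asked for, a point or a joint stands for the part that bears it (a point fixed in the world has none). Each returns a list of dicts, best first, with "score" (0 to 1); they miss things now and then, are a little off and sometimes report something else, mostly with a low value. They report only what shows in the picture. A call takes as long as a camera call. They do not tell look-alikes from the thing itself.
- spotter.recognise(camera, target): "point" ([x, y, z] in m, in the coordinates of the camera as it stood for that picture, good to about 4 mm: the middle of the surface that is visible of it).
The state is a dict: "clock": time; "q": joint angles; "qd": joint speeds; "joint_torque": joint torques, N m; "tcp_pos": TCP position; "tcp_rot": TCP orientation; "contact_force": force on the tool from outside, world axes, zero at the start; "moment": the same for the moment, N m; "grip_width": opening from 0.0 (shut) to 1.0 (fully open).
Only numpy, scipy, OpenCV 4.12 (cv2) and the standard library are available. Lean on these libraries where they do the work, as an engineer would, in place of code of your own. Each camera call takes 0.05 s, during which the arm holds its last target. There are 200 camera calls.

## Working session

There is one attempt and no reset: what is moved stays moved. The work goes in short steps, Python scripts to look and compute and a tool call to move; the robot and the scene stay as the last step left them, time stands still between calls to the robot, and variables do not carry over. Pictures are saved under pics/ and viewed, on a budget of 10 in all, crops included, one or two more only if the job needs it, and the job is handed in when it is done.

Besides the shell and the picture viewer there is one more tool, called after ">>>" as name(argument=value, ...) on one line, values as JSON. move_arm: Moves the arm, as the interface text tells. Its arguments: {"type":"object","properties":{"targets":{"type":"string"},"squeeze":{"type":"number"}},"required":["targets"]}

```bash
mkdir -p pics; ls
cat > h.py <<'E'
import numpy as np, cv2
from bench import observe, vision, order, spotter, arm
def cal(n):
    c=vision.get_calibration(n); R=cv2.Rodrigues(np.array(c["rvec"],float))[0]; return c,R,np.array(c["tvec"],float).ravel()
def c2w(n,p):
    c,R,t=cal(n); return R.T@(np.array(p)-t)
def w2p(n,P):
    c,R,t=cal(n); p=R@np.array(P)+t
    if n=="wrist":
        th=np.arctan2(np.hypot(p[0],p[1]),p[2]); ph=np.arctan2(p[1],p[0]); return c["cx"]+c["fx"]*th*np.cos(ph), c["cy"]+c["fy"]*th*np.sin(ph)
    return c["fx"]*p[0]/p[2]+c["cx"], c["fy"]*p[1]/p[2]+c["cy"]
def p2w(n,u,v,z):
    c,R,t=cal(n); a=(u-c["cx"])/c["fx"]; b=(v-c["cy"])/c["fy"]
    if n=="wrist":
        th=np.hypot(a,b); d=np.array([a/th*np.sin(th),b/th*np.sin(th),np.cos(th)]) if th>1e-9 else np.array([0,0,1.])
    else: d=np.array([a,b,1.])
    o=-R.T@t; d=R.T@d; return o+d*(z-o[2])/d[2]
def save(img,f): cv2.imwrite(f,img[:,:,::-1])
E
python3 - <<'E'
from h import *
s=observe(); print(s); print(arm.tcp_to_tips)
a={n:vision.read_camera(n) for n in("side","top","wrist")}
for n in a: save(a[n],f"pics/{n}0.png")
save(cv2.resize(np.hstack([a["side"],a["wrist"]]),(800,300)),"pics/sw0.png")
for n in("top","wrist"):
    print(n, cal(n)[0])
    for t in("knob_center","press","seat","stop_mark","spindle_top"):
        try: print(n,t,[(np.round(c2w(n,r["point"]),3),round(r["score"],2)) for r in spotter.recognise(n,t)][:4])
        except Exception as e: print(n,t,e)
E
```

```text
pics
{'clock': 0.0, 'q': array([ 1.28421145,  0.62933688,  0.03843726,  1.51835127, -0.02699302,
        0.99630786, -0.01996916]), 'qd': array([-4.00519157e-04,  2.10103389e-03, -1.34980456e-04, -7.10633532e-04,
       -2.43464050e-04,  1.39828232e-03,  6.89410213e-06]), 'joint_torque': array([-9.20034690e-04, -5.63397789e+01,  1.22621600e+00, -1.93447548e+01,
        1.11136684e-02,  1.05830067e-02, -2.27197887e-06]), 'tcp_pos': array([ 0.14224846, -0.63364298,  0.24740032]), 'tcp_rot': array([-3.13970737e+00,  2.71892587e-05,  2.20823722e-01]), 'contact_force': array([0.10920721, 0.04650524, 0.4772464 ]), 'moment': array([ 0.03112156, -0.01057734,  0.06960285]), 'grip_width': 1.0039237041913531}
0.017
top {'fx': 392.4647234236775, 'fy': 392.4647234236775, 'cx': 290.08026976553333, 'cy': 207.3277760089293, 'rvec': array([ 2.16565648, -2.10369499,  0.19058762]), 'tvec': array([-0.13676985,  0.56580391,  1.14994517])}
top knob_center [(array([ 0.418, -0.192,  0.029]), 0.8), (array([ 0.558, -0.287,  0.022]), 0.72), (array([ 0.627, -0.197,  0.024]), 0.57), (array([ 0.526, -0.185,  0.024]), 0.5)]
top press [(array([0.501, 0.162, 0.094]), 0.78), (array([ 0.674, -0.442,  0.051]), 0.7)]
top seat [(array([0.5  , 0.155, 0.089]), 0.79)]
top stop_mark [(array([0.502, 0.158, 0.087]), 0.85)]
top spindle_top [(array([0.501, 0.158, 0.091]), 0.59)]
wrist {'fx': 325.19226210127806, 'fy': 325.19226210127806, 'cx': 280.83085132623813, 'cy': 209.83405897045125, 'rvec': array([-2.26726502,  1.81408464,  0.26490957]), 'tvec': array([-0.64912066, -0.03753779,  0.37955573])}
wrist knob_center []
wrist press []
wrist seat []
wrist stop_mark []
wrist spindle_top []
```

View pics/top0.png

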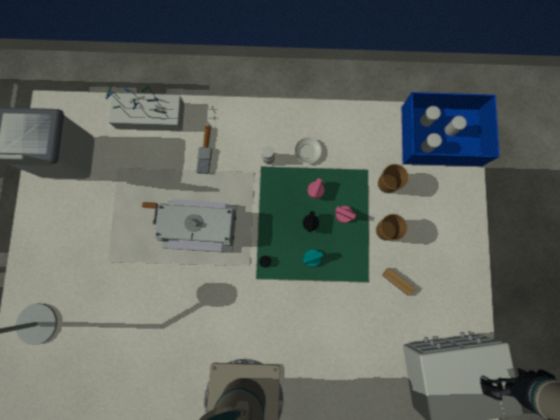

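View pics/sw0.png

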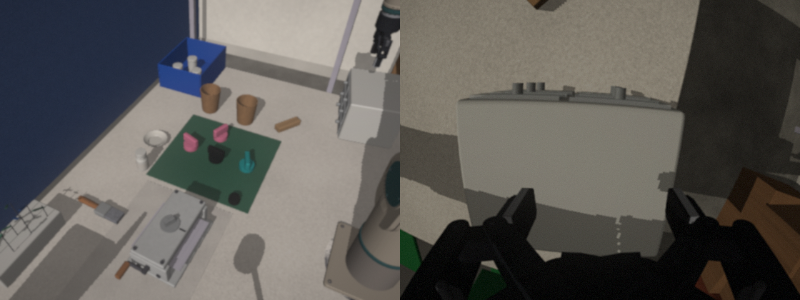

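The top view shows the black winged knob at about (311,221), with pink and teal look-alikes around it. The press spindle is at about (195,223), with the crank on the world +y side, so press x is roughly world +x. The side and wrist views agree. I'll hover over the knob next.

```bash
cat >> h.py <<'E'
def rot(s=None):
    from scipy.spatial.transform import Rotation as Ro
    s=s or observe(); return Ro.from_euler("xyz",s["tcp_rot"]).as_matrix()
def delta(P,s=None):
    s=s or observe(); return rot(s).T@(np.array(P)-s["tcp_pos"])
E
python3 - <<'E'
from h import *
k=p2w("top",311,221,.04); print(k, p2w("top",195,223,.11))
s=observe(); print(rot(s)); c,R,t=cal("wrist"); print("cam in tool",rot(s).T@(-R.T@t-s["tcp_pos"]),"axis",rot(s).T@R[2])
print("delta",delta([.526,-.185,.24]))
i=cv2.imread("pics/top0.png"); cv2.imwrite("pics/top0c.png",np.hstack([cv2.resize(i[200:245,290:335],(400,400),interpolation=2),cv2.resize(i[200:245,172:217],(400,400),interpolation=2)]))
E
```

```text
[ 0.53056583 -0.18556838  0.04      ] [0.50520436 0.15163081 0.11      ]
[[ 9.75745478e-01  2.18908098e-01  7.72872221e-05]
 [ 2.18908099e-01 -9.75745481e-01 -9.27569142e-06]
 [ 7.33821337e-05  2.59695129e-05 -9.99999997e-01]]
cam in tool [ 0.07269125 -0.0008056  -0.12616355] axis [-2.85805118e-01  2.27729315e-04  9.58287735e-01]
delta [ 0.47265268 -0.3543508   0.00836072]
```

View pics/top0c.png

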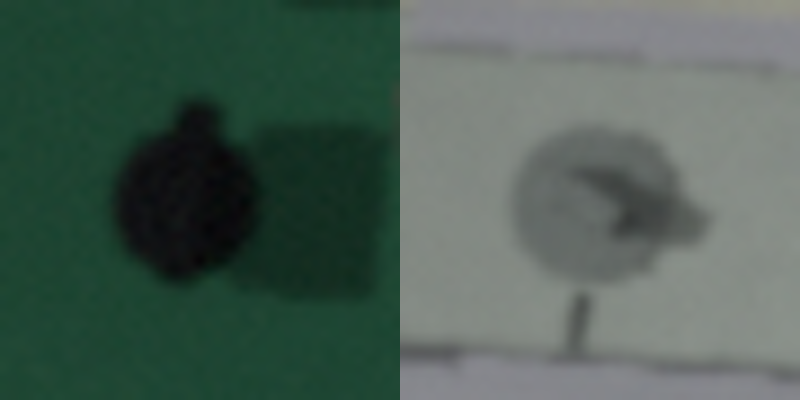

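>>> move_arm(targets="0.0854 0.038 -0.029 0 2; 0.0854 0.076 -0.057 0 4; 0.0854 0.114 -0.085 0 6; 0.0854 0.152 -0.113 0 8; 0.0854 0.190 -0.142 0 10")

```text
clock: 1.15
tcp_pos: [0.2978, -0.4527, 0.2486]
tcp_rot: [3.141, -0.001, 0.044]
contact_force: [0.9, 0.0, -1.7]
grip_width: 0.999
```

Run:
```python
from h import *
s=observe();print(s["clock"],s["tcp_pos"],s["tcp_rot"],s["q"],delta([.526,-.185,.22]))
```

```text
1.15 [ 0.29778251 -0.45274996  0.24858296] [ 3.14093920e+00 -6.27210627e-04  4.44948985e-02] [ 0.88150457  0.47330796  0.08166937  1.82288994 -0.04990343  0.84647666
 -0.53902287] [ 0.23988322 -0.25735252  0.02856526]
```

>>> move_arm(targets="0.0854 0.032 -0.034 0 2; 0.0854 0.064 -0.068 0 4; 0.0854 0.096 -0.102 0.01 6; 0.0854 0.128 -0.136 0.01 8; 0.0854 0.16 -0.17 0.02 8")

```text
clock: 1.65
tcp_pos: [0.4519, -0.2747, 0.2295]
tcp_rot: [3.14, -0.003, -0.096]
contact_force: [0.8, -0.7, 0.7]
grip_width: 0.999
```

>>> move_arm(targets="0.0854 0.033 -0.034 0 0; 0.0854 0.066 -0.068 0 0; 0.0854 0.082 -0.085 0.01 0; 0.0854 0.082 -0.085 0.01 0; 0.0854 0.082 -0.085 0.01 0")

```text
clock: 2.15
tcp_pos: [0.5413, -0.198, 0.2193]
tcp_rot: [3.139, -0.002, -0.095]
contact_force: [-0.0, 0.3, -0.8]
grip_width: 0.996
```

Run:
```python
from h import *
s=observe();print(s["clock"],s["tcp_pos"],s["tcp_rot"],s["q"])
i=vision.read_camera("wrist"); save(i,"pics/w1.png")
print([(np.round(c2w("wrist",r["point"]),3),round(r["score"],2)) for r in spotter.recognise("wrist","knob_center")])
for z in(.002,.022,.052): print(z,w2p("wrist",[.527,-.185,z]))
```

```text
2.15 [ 0.54134877 -0.19796063  0.21934233] [ 3.13937341e+00 -2.17597949e-03 -9.51495282e-02] [ 0.23460045  0.55648401  0.10179641  1.7647528  -0.07109815  0.82132125
 -1.29648625]
[(array([ 0.527, -0.187,  0.025]), 0.89), (array([ 0.56 , -0.288,  0.024]), 0.82), (array([ 0.633, -0.203,  0.022]), 0.82), (array([ 0.431, -0.191,  0.04 ]), 0.57)]
0.002 (np.float64(268.82864464514034), np.float64(197.1076916931397))
0.022 (np.float64(268.1919615223319), np.float64(201.85833604294515))
0.052 (np.float64(267.0916089589432), np.float64(210.10382305692113))
```

View pics/w1.png

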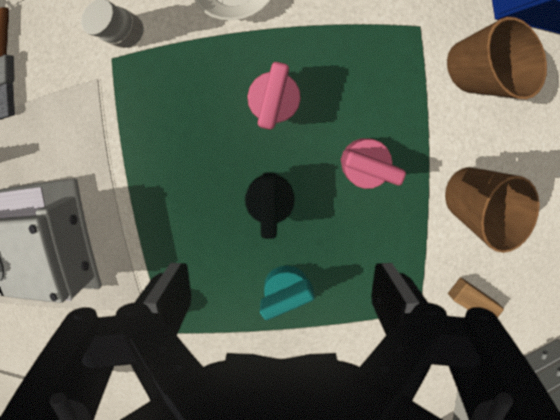

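The wrist view shows the black knob at about (268,200) with its wing pointing down the image, along tool x. I'll fit its silhouette to get a precise pose and yaw.

```bash
cat >> h.py <<'E'
def model(cam,x,y,yaw,z0,shape=(420,560),S=4):
    m=np.zeros((shape[0]*S,shape[1]*S),np.uint8); a=np.linspace(0,2*np.pi,40,endpoint=False)
    hub=[[x+.026*np.cos(t),y+.026*np.sin(t),z0+z] for t in a for z in(0,.02)]
    c,s=np.cos(yaw),np.sin(yaw)
    w=[[x+c*u-s*v,y+s*u+c*v,z0+z] for u in(-.031,.031) for v in(-.008,.008) for z in(.02,.05)]
    for pts in(hub,w):
        p=np.array([w2p(cam,q) for q in pts]); cv2.fillConvexPoly(m,cv2.convexHull(((p+.5)*S).astype(np.int32)),255)
    return cv2.resize(m,shape[::-1],interpolation=cv2.INTER_AREA)/255.
E
python3 - <<'E'
from h import *
from scipy.optimize import minimize
i=cv2.imread("pics/w1.png"); 
sub=i[160:250,235:340]; print("green vals",i[150,260],"black",i[200,268],"shadow",i[190,320])
mask=np.zeros((420,560)); mask[160:245,238:312]=np.clip((42-i[160:245,238:312,1].astype(float))/14,0,1)
print(sorted(i[160:245,238:312,1].ravel())[::300])
f=lambda p:np.abs(model("wrist",p[0]/100,p[1]/100,p[2]/10,.002)-mask)[160:245,238:312].sum()
for y0 in(-.3,0,.3):
    r=minimize(f,[52.7,-18.6,(-.1+y0)*10],method="Nelder-Mead",options=dict(initial_simplex=[[52.7,-18.6,-1+10*y0],[53.2,-18.6,-1+10*y0],[52.7,-18.1,-1+10*y0],[52.7,-18.6,1+10*y0]],maxiter=80)); print(r.x,r.fun,mask.sum())
E
```

```text
green vals [59 78 45] black [15 15 13] shadow [36 50 30]
[np.uint8(6), np.uint8(17), np.uint8(19), np.uint8(21), np.uint8(22), np.uint8(24), np.uint8(26), np.uint8(32), np.uint8(48), np.uint8(50), np.uint8(51), np.uint8(54), np.uint8(71), np.uint8(76), np.uint8(77), np.uint8(78), np.uint8(79), np.uint8(80), np.uint8(80), np.uint8(81), np.uint8(83)]Traceback (most recent call last):
  File "<stdin>", line 9, in <module>
    res = _minimize_neldermead(fun, x0, args, callback, bounds=bounds,
                               **options)
    fsim[j] = func(sim[j])
              ~~~~^^^^^^^^
    fx = function(np.copy(x), *(wrapper_args + args))
  File "<stdin>", line 7, in <lambda>
  File "h.py", line 30, in model
    p=np.array([w2p(cam,q) for q in pts]); cv2.fillConvexPoly(m,cv2.convexHull(((p+.5)*S).astype(np.int32)),255)
                ~~~^^^^^^^
  File "h.py", line 8, in w2p
    c,R,t=cal(n); p=R@np.array(P)+t
          ~~~^^^
  File "h.py", line 4, in cal
    c=vision.get_calibration(n); R=cv2.Rodrigues(np.array(c["rvec"],float))[0]; return c,R,np.array(c["tvec"],float).ravel()
ValueError: time passes only in moves, steps and waits
```

```bash
sed -i 's/^def cal(n):/import functools\n@functools.cache\ndef cal(n):/' h.py
cat > fit.py <<'E'
from h import *
from scipy.optimize import minimize
i=cv2.imread("pics/w1.png"); W=(slice(160,245),slice(238,312))
mask=np.zeros((420,560)); mask[W]=np.clip((42-i[W][...,1].astype(float))/14,0,1)
f=lambda p:np.abs(model("wrist",p[0]/100,p[1]/100,p[2]/10,.002)-mask)[W].sum()
for y0 in(-4,-1,2):
    r=minimize(f,[52.7,-18.6,y0],method="Nelder-Mead",options=dict(initial_simplex=[[52.7,-18.6,y0],[53.2,-18.6,y0],[52.7,-18.1,y0],[52.7,-18.6,2+y0]],maxiter=70)); print(r.x,r.fun,mask.sum())
x=r.x; print(delta([x[0]/100,x[1]/100,.047]))
E
python3 fit.py
```

```text
[ 52.76755722 -18.6642727   -1.41396039] 232.38179271708682 2125.5
[ 52.79461461 -18.67458266  -1.51157442] 231.33137254901962 2125.5
[ 52.80252454 -18.69041142  -1.23923063] 233.00196078431372 2125.5
[-0.01425978 -0.01189466  0.17278601]
```

>>> move_arm(targets="0.05 -0.0142 -0.0119 0.02 2.5; 0.05 -0.0142 -0.0119 0.06 2.5; 0.05 -0.0142 -0.0119 0.10 2.5; 0.05 -0.0142 -0.0119 0.12 2.5; 0.05 -0.0142 -0.0119 0.12 2.5")

```text
clock: 2.75
tcp_pos: [0.5251, -0.1878, 0.0976]
tcp_rot: [3.139, 0.003, -0.145]
contact_force: [-0.5, 0.4, 0.4]
grip_width: 0.593
```

Run:
```python
from h import *
s=observe();print(s["clock"],s["tcp_pos"],s["tcp_rot"],s["contact_force"],delta([.528,-.1868,.045]))
i=vision.read_camera("wrist"); j=cv2.convertScaleAbs(i,alpha=2.0,beta=0); save(j,"pics/w2.png")
```

```text
2.75 [ 0.52510135 -0.18775274  0.09763162] [ 3.13902416e+00  2.63225351e-03 -1.44587096e-01] [-0.45912755  0.35548897  0.42866529] [ 0.00286966 -0.0014956   0.05262058]
```

View pics/w2.png

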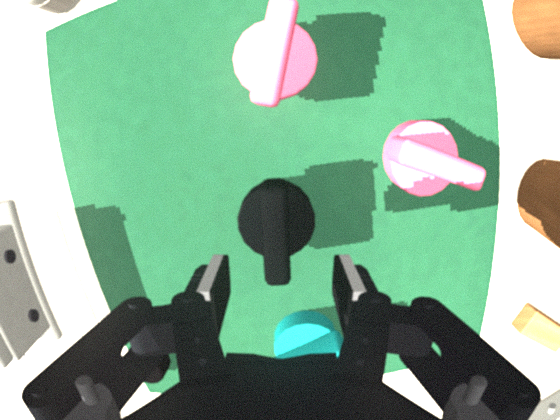

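>>> move_arm(targets="0.05 0.0028 -0.001 0.02 0; 0.05 0.0028 -0.001 0.045 0; 0.05 0.0028 -0.001 0.0525 0; 0.05 0.0028 -0.001 0.0525 0; 0.05 0.0028 -0.001 0.0525 0")

```text
clock: 3.3
tcp_pos: [0.5303, -0.1883, 0.0483]
tcp_rot: [3.138, -0.003, -0.145]
contact_force: [0.3, -0.0, -0.3]
grip_width: 0.582
```

>>> move_arm(targets="0.01 0 0 0 0; 0.005 0 0 0 0; 0.005 0 0 0 0; 0.005 0 0 0 0; 0.005 0 0 0 0", squeeze=60)

```text
clock: 3.8
tcp_pos: [0.5312, -0.1886, 0.0496]
tcp_rot: [3.138, -0.005, -0.145]
contact_force: [-0.8, -0.1, 5.9]
grip_width: 0.174
```

>>> move_arm(targets="0.005 0 0 -0.02 0; 0.005 0 0 -0.06 0; 0.005 0 0 -0.10 0; 0.005 0 0 -0.14 0; 0.005 0 0 -0.16 0")

```text
clock: 4.3
tcp_pos: [0.5318, -0.1884, 0.2134]
tcp_rot: [3.137, -0.01, -0.145]
contact_force: [0.3, -0.2, -1.7]
grip_width: 0.179
```

Run:
```python
from h import *
s=observe();print(s["clock"],s["tcp_pos"],s["tcp_rot"],s["contact_force"],s["moment"],delta([.44,.155,.21]))
```

```text
4.3 [ 0.53177686 -0.18835591  0.21344127] [ 3.1368712  -0.01030852 -0.14497283] [ 0.26947448 -0.17376342 -1.70283275] [ 0.03876903 -0.02972393 -0.02740335] [-0.14044522 -0.32650123  0.00045207]
```

>>> move_arm(targets="0.005 -0.018 -0.041 0 -2; 0.005 -0.035 -0.082 0 -4; 0.005 -0.053 -0.123 0 -6; 0.005 -0.07 -0.164 0 -8; 0.005 -0.088 -0.205 0 -8")

```text
clock: 4.8
tcp_pos: [0.4737, 0.0287, 0.212]
tcp_rot: [3.136, -0.01, -0.005]
contact_force: [1.1, -0.1, -1.2]
grip_width: 0.176
```

>>> move_arm(targets="0.005 -0.023 -0.038 0 0; 0.005 -0.046 -0.076 0 0; 0.005 -0.07 -0.114 0 0; 0.005 -0.07 -0.114 0 0; 0.005 -0.07 -0.114 0 0")

```text
clock: 5.3
tcp_pos: [0.4038, 0.144, 0.2109]
tcp_rot: [3.136, -0.011, -0.002]
contact_force: [0.9, -0.5, -1.1]
grip_width: 0.174
```

Run:
```python
from h import *
s=observe();print(s["clock"],s["tcp_pos"],s["tcp_rot"],s["contact_force"],s["grip_width"])
i=vision.read_camera("wrist"); save(i,"pics/w3.png")
for t in("seat","spindle_top","stop_mark","knob_center"): print(t,[(np.round(c2w("wrist",r["point"]),4),round(r["score"],2)) for r in spotter.recognise("wrist",t)][:3])
u,v=map(int,w2p("wrist",[.505,.152,.1])); print(u,v)
a,b=max(0,u-70),max(0,v-70); print(a,b)
c=cv2.resize(i[b:b+140,a:a+140],(560,560),interpolation=2); save(c,"pics/w3c.png")
```

```text
5.3 [0.40383922 0.14395999 0.21089607] [ 3.13584947e+00 -1.08160767e-02 -1.58829417e-03] [ 0.86863626 -0.50399257 -1.10781181] 0.1741350499149689
seat [(array([0.5072, 0.1561, 0.0923]), 0.69)]
spindle_top [(array([0.5067, 0.1599, 0.0937]), 0.91)]
stop_mark [(array([0.4991, 0.1572, 0.0893]), 0.86)]
knob_center [(array([ 0.6254, -0.1936,  0.0216]), 0.9), (array([ 0.4247, -0.1789,  0.0234]), 0.86), (array([0.4118, 0.1421, 0.2124]), 0.8)]
266 79
196 9
```

View pics/w3.png

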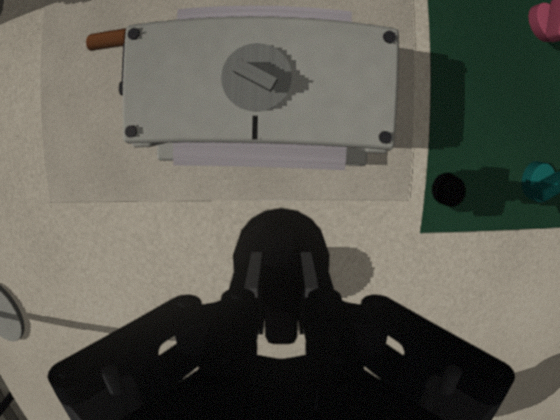

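View pics/w3c.png

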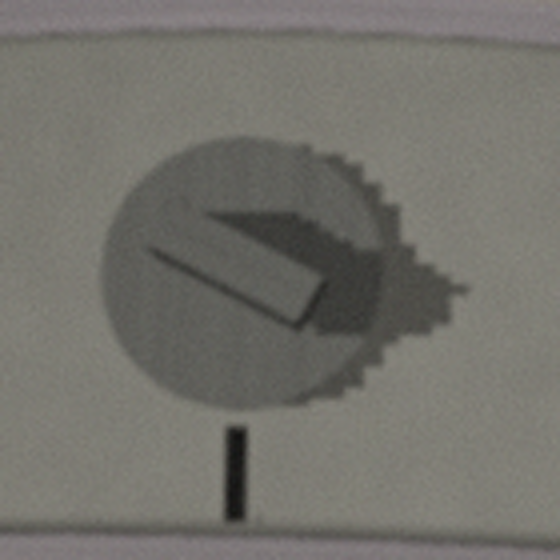

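The wrist view shows the spindle's top-face corners in the crop at (148,248), (300,325), (327,281) and (175,204). The mark is vertical at (236,475) and the collar is centred at (243,273). The held knob's hub arc peaks at (282,208). I'll convert these to positions and measure where the knob sits in the hand.

```bash
cat > m3.py <<'E'
from h import *
from scipy.optimize import least_squares
g=lambda x,y:(196+(x+.5)/4-.5,9+(y+.5)/4-.5)
P=lambda x,y,z:p2w("wrist",*g(x,y),z)
print("collar",P(243.5,273.5,.094),"diam",P(102,272,.094)[1]-P(385,272,.094)[1])
C=[P(148,248,.11),P(300,325,.11),P(327,281,.11)]
print("tip",(C[0]+C[2])/2,"L",np.linalg.norm(C[0]-C[1]),"W",np.linalg.norm(C[1]-C[2]))
d=C[0]-C[1]; print("ang",np.arctan2(d[1],d[0])); d=C[2]-C[1]; print("ang short",np.arctan2(d[1],d[0]))
m=P(236,428,.09)-P(235,520,.09); print("mark yaw",np.arctan2(m[1],m[0]),P(235.5,474,.09))
# press yaw from bridge screws in w3: (134,34),(390,38) back ; (132,131),(385,137) front
for a,b in(((134,34),(390,38)),((132,131),(385,137))):
    e=p2w("wrist",*a,.09)-p2w("wrist",*b,.09); print("bridge yaw",np.arctan2(-e[0],e[1]),np.linalg.norm(e))
# hub in hand
s=observe(); R=rot(s); i=cv2.imread("pics/w3.png").max(axis=2)
m=i<45
pts=[]
for v in range(212,252,3):
    c=np.where(m[v,225:340])[0]+225; pts+= [(c.min()-.5,v),(c.max()+.5,v)]
for u in range(262,304,4):
    pts.append((u,195+np.where(m[195:260,u])[0].min()-.5))
pts=np.array(pts,np.float32); a=np.linspace(0,2*np.pi,72,endpoint=False)
def res(p):
    q=np.array([w2p("wrist",s["tcp_pos"]+R@np.array([p[0]+.026*np.cos(t),p[1]+.026*np.sin(t),p[2]-h])) for t in a for h in(0,.02)],np.float32)
    H=cv2.convexHull(q); return [cv2.pointPolygonTest(H,(float(x),float(y)),True) for x,y in pts]
for fr in (0,1):
    if fr: r=least_squares(res,[0,0,.048],x_scale=.01,diff_step=1e-3)
    else: r=least_squares(lambda p:res([p[0],p[1],.048]),[0.001,0.001],x_scale=.01,diff_step=1e-2)
    print(r.x,np.sqrt(np.mean(r.fun**2)))
E
python3 m3.py
```

```text
collar [0.50814826 0.15883419 0.094     ] diam 0.052396787303574804
tip [0.5078453  0.15886863 0.11      ] L 0.029929728586000234 W 0.009046086429044291
ang 1.0640631536692455
ang short -0.5461170461682348
mark yaw -0.027224809397992017 [0.47031103 0.16107213 0.09      ]
bridge yaw -0.04561425557362014 0.20318949806968128
bridge yaw -0.04314303863742083 0.20187667593604305
[-0.0050248  -0.00073149] 0.41562196881903446
[-0.00558628 -0.00073236  0.05025862] 0.3533730048604456
```

>>> move_arm(targets="0.005 0.013 0.01 0 -8; 0.005 0.026 0.02 0 -16; 0.005 0.04 0.03 0 -24; 0.005 0.054 0.04 0 -32; 0.005 0.067 0.05 0 -40")

```text
clock: 6.05
tcp_pos: [0.4726, 0.0894, 0.2116]
tcp_rot: [3.13, -0.004, 0.693]
contact_force: [-0.2, -0.3, -1.6]
grip_width: 0.172
```

>>> move_arm(targets="0.005 0 0 0.01 -8; 0.005 0 0 0.02 -16; 0.005 0 0 0.02 -20; 0.005 0 0 0.02 -20; 0.005 0 0 0.02 -20")

```text
clock: 6.55
tcp_pos: [0.4731, 0.0884, 0.1916]
tcp_rot: [3.129, 0.0, 1.039]
contact_force: [-0.1, -0.7, -1.1]
grip_width: 0.176
```

Run:
```python
from h import *
s=observe();print(s["clock"],s["tcp_pos"],s["tcp_rot"],s["contact_force"],s["grip_width"],s["q"])
i=vision.read_camera("wrist"); save(i,"pics/w4.png")
u,v=map(int,w2p("wrist",[.508,.159,.1])); print(u,v)
a,b=max(0,u-100),max(0,v-60); print(a,b)
save(cv2.resize(i[b:b+150,a:a+200],(800,600),interpolation=2),"pics/w4c.png")
```

```text
6.55 [0.47314424 0.08837784 0.19157545] [3.12889143e+00 2.18156015e-04 1.03857051e+00] [-0.07807053 -0.7015216  -1.07846555] 0.17575996148572176 [-0.1069872   0.47649606 -0.19993096  2.04152205  0.17131538  0.63015859
 -0.95542897]
271 108
171 48
```

View pics/w4c.png

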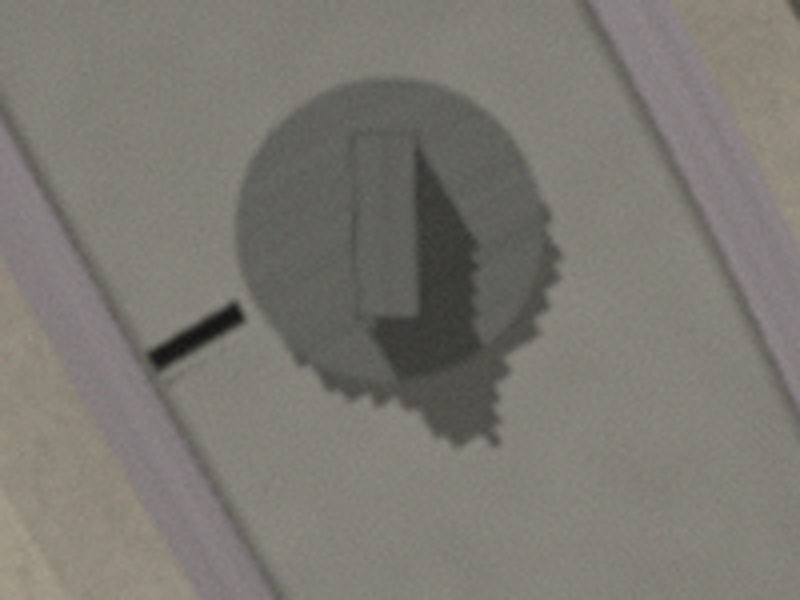

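The spindle is now vertical in the image, with corners at about (352,131), (415,131), (418,317) and (357,317) and the collar centre at about (391,229). It is already aligned with the tool, so I'll compute the offset from the knob to the seat.

```bash
cat > m4.py <<'E'
from h import *
from scipy.optimize import least_squares
s=observe(); R=rot(s)
P=lambda x,y,z:p2w("wrist",171+(x+.5)/4-.5,48+(y+.5)/4-.5,z)
col=P(391.5,229,.094)
C=[P(352,131,.11),P(415,131,.11),P(418,317,.11),P(357,317,.11)]; tip=sum(C)/4
d=(C[0]+C[1]-C[2]-C[3])/2; print("collar",col,"tip",tip,"L",np.linalg.norm(d),"W",np.linalg.norm(C[0]-C[1]),"ang",np.arctan2(d[1],d[0]))
i=cv2.imread("pics/w4.png").max(axis=2); m=i<34
print(i[190:300:6,281])
pts=[]
top=np.where(m[180:,281])[0].min()+180; print("top",top)
for v in range(top+6,top+40,3):
    c=np.where(m[v,215:345])[0]+215; pts+= [(c.min()-.5,v),(c.max()+.5,v)]
for u in range(262,304,4): pts.append((u,180+np.where(m[180:290,u])[0].min()-.5))
print(pts[:26:4])
a=np.linspace(0,2*np.pi,72,endpoint=False)
def res(p):
    q=np.array([w2p("wrist",s["tcp_pos"]+R@np.array([p[0]+.026*np.cos(t),p[1]+.026*np.sin(t),p[2]-h])) for t in a for h in(0,.02)],np.float32)
    H=cv2.convexHull(q); return [cv2.pointPolygonTest(H,(float(x),float(y)),True) for x,y in pts]
r=least_squares(res,[-.005,0,.048],x_scale=.01,diff_step=1e-3,loss="soft_l1"); print(r.x,np.sqrt(np.mean(np.square(res(r.x)))))
off=r.x; seat=(col+tip)/2
for nm,q in(("collar",col),("tip",tip)):
    dd=R.T@(q-s["tcp_pos"]); print(nm,"tool move",dd[:2]-off[:2], "z to knob bottom at",q[2], dd[2]-off[2])
E
python3 m4.py
```

```text
collar [0.50740368 0.1620959  0.094     ] tip [0.50707664 0.16267811 0.11      ] L 0.029829888682831318 W 0.009870891496436208 ang 1.0578407647103536
[133 135 134  62  17  24  23  24  26  21  19  17  22  11  12  16  13  20
  12]
top 209
[(np.float64(258.5), 215), (np.float64(249.5), 221), (np.float64(244.5), 227), (np.float64(241.5), 233), (np.float64(238.5), 239), (np.float64(236.5), 245), (262, np.float64(213.5))]
[-0.00505741 -0.00055691  0.0507148 ] 0.34681313916422296
collar tool move [ 0.08574628 -0.00838276] z to knob bottom at 0.094 0.04686890687868585
tip tool move [ 0.08608112 -0.00875246] z to knob bottom at 0.10999999999999999 0.03086274780098043
```

>>> move_arm(targets="0.005 0.03 -0.003 0 -1; 0.005 0.06 -0.006 0 -1; 0.005 0.0859 -0.0086 0 -1; 0.005 0.0859 -0.0086 0.015 -1; 0.005 0.0859 -0.0086 0.02 -1")

```text
clock: 7.1
tcp_pos: [0.509, 0.1674, 0.1707]
tcp_rot: [3.129, 0.001, 1.057]
contact_force: [-0.6, -0.8, -0.9]
grip_width: 0.17
```

Run:
```python
from h import *
s=observe();print(s["clock"],s["tcp_pos"],s["tcp_rot"],s["contact_force"],s["moment"],s["grip_width"])
R=rot(s); off=np.array([-.00506,-.00056,.0507])
k=s["tcp_pos"]+R@off; print("knob bottom",k, "move", R.T@(np.array([.5073,.1623,.11])-k))
```

```text
7.1 [0.50901516 0.16736698 0.17074024] [3.12939950e+00 1.49217994e-03 1.05720121e+00] [-0.58469497 -0.75064593 -0.88024708] [-0.05379606  0.01329059  0.01554354] 0.17041011609840293
knob bottom [0.50654267 0.16286531 0.12004479] move [-0.0001053   0.00081482  0.01005564]
```

>>> move_arm(targets="0.005 0 0.0007 0.003 0; 0.005 0 0.0007 0.006 0; 0.005 0 0.0007 0.009 0; 0.005 0 0.0007 0.011 0; 0.005 0 0.0007 0.012 0")

```text
clock: 7.6
tcp_pos: [0.5099, 0.1667, 0.1591]
tcp_rot: [3.129, 0.001, 1.057]
contact_force: [-0.2, 0.2, 5.7]
grip_width: 0.173
```

>>> move_arm(targets="0.005 0 0 0.001 0; 0.005 0 0 0.002 0; 0.005 0 0 0.002 0; 0.005 0 0 0.002 0; 0.005 0 0 0.002 0")

```text
clock: 8.1
tcp_pos: [0.5101, 0.1668, 0.1586]
tcp_rot: [3.128, 0.001, 1.056]
contact_force: [-2.6, -0.0, 11.6]
grip_width: 0.168
```

>>> move_arm(targets="0.005 0.001 0 0.0015 0; 0.005 0.002 0 0.0015 0; 0.005 0.001 0 0.0015 0; 0.005 -0.001 0 0.0015 0; 0.005 -0.002 0 0.0015 0")

```text
clock: 8.6
tcp_pos: [0.5098, 0.1663, 0.1588]
tcp_rot: [3.127, -0.003, 1.057]
contact_force: [-1.1, 2.3, 10.0]
grip_width: 0.175
```

Run:
```python
from h import *
s=observe();print(s["clock"],s["tcp_pos"],s["tcp_rot"],s["contact_force"],s["moment"],s["grip_width"])
R=rot(s); off=np.array([-.00506,-.00056,.0507])
k=s["tcp_pos"]+R@off; print("knob bottom",k,"moment tool",R.T@s["moment"],"F tool",R.T@s["contact_force"], "move", R.T@(np.array([.5073,.1623,.11])-k))
```

```text
8.6 [0.50984882 0.16634976 0.15879186] [ 3.12689980e+00 -2.56457151e-03  1.05657357e+00] [-1.11040703  2.27748642 10.03616208] [ 0.47151048  0.46986812 -0.00220464] 0.1754231518046321
knob bottom [0.50758503 0.1619664  0.10807629] moment tool [0.64101112 0.17934809 0.00648431] F tool [  1.46252195  -1.93937932 -10.06202439] move [ 0.0001552  -0.00038395 -0.00192917]
```

>>> move_arm(targets="0.005 0.0005 0.0005 0.0015 0; 0.005 0.0005 0.001 0.0015 0; 0.005 0.0005 0.0015 0.0015 0; 0.005 0.0005 0.002 0.0015 0; 0.005 0.0005 0.002 0.002 0")

```text
clock: 9.1
tcp_pos: [0.5105, 0.1665, 0.1584]
tcp_rot: [3.129, -0.002, 1.057]
contact_force: [-6.7, 0.2, 17.6]
grip_width: 0.174
```

```bash
cat > st.py <<'E'
from h import *
s=observe()
R=rot(s); off=np.array([-.00506,-.00056,.0507])
k=s["tcp_pos"]+R@off; print(s["clock"],"tcp",s["tcp_pos"],"rot",s["tcp_rot"],"knob bottom",k,"moment tool",R.T@s["moment"],"F tool",R.T@s["contact_force"], "to seat", R.T@(np.array([.5073,.1623,.11])-k))
E
python3 st.py
```

```text
9.1 tcp [0.51047379 0.16653764 0.15835307] rot [ 3.12863406e+00 -1.99222060e-03  1.05665468e+00] knob bottom [0.50811951 0.16217206 0.10764009] moment tool [ 1.57687181 -0.99629057  0.12967576] F tool [ -3.09789502  -5.6476975  -17.69330337] to seat [-0.00028693 -0.00074583 -0.00237035]
```

Run:
```python
import cv2,numpy as np
i=cv2.imread("pics/w4.png")[200:380,180:380]; i=cv2.GaussianBlur(i,(3,3),0).astype(float)
cv2.imwrite("pics/w4d.png",cv2.resize(np.clip((i-5)*5,0,255).astype(np.uint8),(660,594),interpolation=2))
```

```text
(no output)
```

View pics/w4d.png

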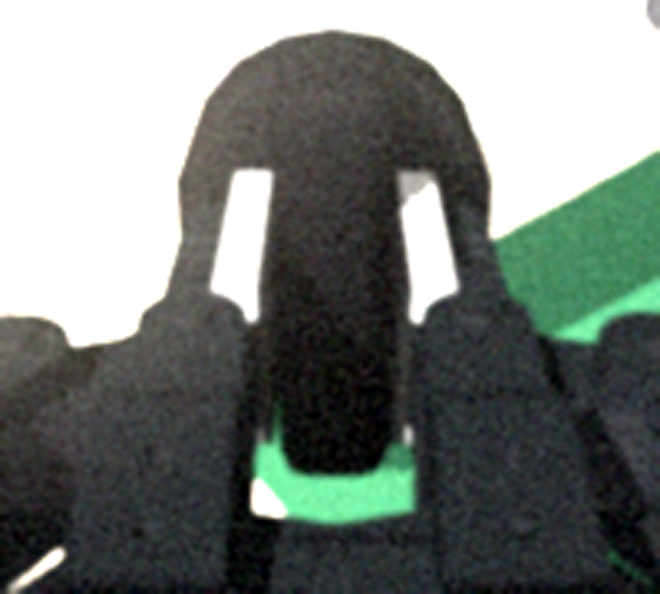

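The knob's wing is centred and parallel to the jaws, and the hub centre is on the same line, so the yaw is right. I suspect a small error along tool x. I'll lift, shift and press lightly.

>>> move_arm(targets="0.005 -0.001 -0.0007 -0.003 0; 0.005 -0.0013 -0.0007 -0.003 0; 0.005 -0.0013 -0.0007 -0.001 0; 0.005 -0.0013 -0.0007 0.0005 0; 0.005 -0.0013 -0.0007 0.001 0")

```text
clock: 9.6
tcp_pos: [0.509, 0.165, 0.1569]
tcp_rot: [3.129, -0.001, 1.056]
contact_force: [-0.6, -1.6, -0.9]
grip_width: 0.172
```

```bash
python3 st.py
```

```text
9.6 tcp [0.50901619 0.16502881 0.15689871] rot [ 3.12891227e+00 -6.13694070e-04  1.05618523e+00] knob bottom [0.50661317 0.16061043 0.10619259] moment tool [-0.08270738 -0.30850004 -0.05657542] F tool [-1.63869512  0.2780363   0.91570378] to seat [ 0.00181113 -0.00018544 -0.00380896]
```

It dropped in: z is lower and the force is zero. I'll push it gently home.

>>> move_arm(targets="0.005 0 0 0.002 0; 0.005 0 0 0.004 0; 0.005 0 0 0.006 0; 0.005 0 0 0.008 0; 0.005 0 0 0.010 0")

```text
clock: 10.1
tcp_pos: [0.509, 0.1649, 0.1466]
tcp_rot: [3.129, -0.0, 1.056]
contact_force: [-1.4, -0.5, -0.4]
grip_width: 0.169
```

```bash
python3 st.py
```

```text
10.1 tcp [0.50897235 0.16486697 0.1465951 ] rot [ 3.12917954e+00 -1.92641187e-04  1.05620037e+00] knob bottom [0.5065471  0.16043664 0.09589108] moment tool [ 0.04278568 -0.27516325  0.00046732] F tool [-1.13654716 -0.93504012  0.4199552 ] to seat [ 1.99532446e-03 -8.65763852e-05 -1.41106976e-02]
```

>>> move_arm(targets="0.005 0 0 0.001 0; 0.005 0 0 0.002 0; 0.005 0 0 0.003 0; 0.005 0 0 0.004 0; 0.005 0 0 0.0045 0")

```text
clock: 10.6
tcp_pos: [0.5091, 0.1647, 0.1436]
tcp_rot: [3.128, -0.0, 1.056]
contact_force: [-4.8, -2.5, 16.7]
grip_width: 0.172
```

```bash
python3 st.py
```

```text
10.6 tcp [0.50910474 0.1647266  0.14360321] rot [ 3.12842117e+00 -2.15835349e-04  1.05604132e+00] knob bottom [0.50671283 0.16027875 0.09289914] moment tool [ 0.73153402 -0.89324631 -0.094139  ] F tool [ -4.56572525  -2.70331693 -16.69676713] to seat [ 0.00205209 -0.00025875 -0.01710531]
```

Full contact on the collar came about 15 mm below the tip contact, at 16.7 N. Next I'll turn clockwise about the spindle axis with a light downward hold.

>>> move_arm(targets="0.005 0 0.0004 0.0008 7; 0.005 -0.0001 0.0007 0.0008 14; 0.005 -0.0002 0.0011 0.0008 21; 0.005 -0.0004 0.0014 0.0008 28; 0.005 -0.0005 0.0017 0.0008 35")

```text
clock: 11.1
tcp_pos: [0.5102, 0.1632, 0.1437]
tcp_rot: [3.131, -0.008, 0.441]
contact_force: [-2.8, -2.1, 6.6]
grip_width: 0.173
```

```bash
python3 st.py
```

```text
11.1 tcp [0.51018402 0.16319106 0.14366762] rot [ 3.130531   -0.00762426  0.44135645] knob bottom [0.50595893 0.16119402 0.09292742] moment tool [-0.12696011 -0.76980022 -0.3127067 ] F tool [-3.41207055  0.77237714 -6.62202798] to seat [ 0.00181511 -0.00023841 -0.01706292]
```

>>> move_arm(targets="0.005 -0.0005 0.0004 0.0008 7; 0.005 -0.0006 0.0007 0.0008 14; 0.005 -0.0007 0.0011 0.0008 21; 0.005 -0.0008 0.0013 0.0008 27; 0.005 -0.0008 0.0013 0.0008 28")

```text
clock: 11.6
tcp_pos: [0.5104, 0.1616, 0.1437]
tcp_rot: [3.135, -0.013, -0.049]
contact_force: [-0.6, -2.4, 6.4]
grip_width: 0.173
```

```bash
python3 st.py
```

```text
11.6 tcp [0.51040692 0.16156086 0.1436617 ] rot [ 3.13507585 -0.01312878 -0.04859458] knob bottom [0.50602934 0.16200361 0.09289706] moment tool [-0.48292034 -0.4453897  -0.29849453] F tool [-0.41700436  2.49885581 -6.35389718] to seat [ 0.00147919 -0.00024641 -0.01708696]
```

>>> move_arm(targets="0.005 0 0.0001 0.0008 1.5; 0.005 0 0.0002 0.0008 3; 0.005 0 0.0002 0.0008 4; 0.005 0 0.0002 0.0008 4; 0.005 0 0.0002 0.0008 4")

```text
clock: 12.1
tcp_pos: [0.5104, 0.1613, 0.1437]
tcp_rot: [3.136, -0.014, -0.117]
contact_force: [-1.1, -1.9, 8.0]
grip_width: 0.171
```

```bash
python3 st.py
```

```text
12.1 tcp [0.51044324 0.16125654 0.14365494] rot [ 3.1360092  -0.0138775  -0.11746666] knob bottom [0.5061498  0.16204204 0.09288727] moment tool [-0.37844365 -0.58421556 -0.28455577] F tool [-0.77415545  2.0170947  -7.98976073] to seat [ 0.00134941 -0.00029552 -0.01709757]
```

>>> move_arm(targets="0.005 0 0.0001 0.0008 1; 0.005 0 0.0001 0.0008 2; 0.005 0 0.0001 0.0008 2; 0.005 0 0.0001 0.0008 2; 0.005 0 0.0001 0.0008 2")

```text
clock: 12.6
tcp_pos: [0.5104, 0.1612, 0.1437]
tcp_rot: [3.136, -0.014, -0.15]
contact_force: [-1.6, -1.8, 7.5]
grip_width: 0.171
```

```bash
python3 st.py
```

```text
12.6 tcp [0.51042602 0.16118164 0.14365681] rot [ 3.13632022 -0.01440968 -0.14970766] knob bottom [0.5061892  0.1621167  0.09288691] moment tool [-0.41230395 -0.58214118 -0.62006382] F tool [-1.17290109  2.08666379 -7.4796126 ] to seat [ 0.00131752 -0.00025679 -0.01709747]
```

The moment rose from 0.29 to 0.62 N·m, so the stop is reached. I'll turn back about 5° within the play so the wing is straight, then release and lift.

>>> move_arm(targets="0.005 0 0 0 -2; 0.005 0 -0.0002 0 -4; 0.005 0 -0.0002 0 -5; 0.005 0 -0.0002 0 -5; 0.005 0 -0.0002 0 -5")

```text
clock: 13.1
tcp_pos: [0.5106, 0.162, 0.1437]
tcp_rot: [3.136, -0.014, -0.062]
contact_force: [-0.9, 0.8, 2.4]
grip_width: 0.176
```

>>> move_arm(targets="0.03 0 0 0 0; 0.045 0 0 -0.001 0; 0.05 0 0 -0.001 0; 0.05 0 0 -0.001 0; 0.05 0 0 -0.001 0")

```text
clock: 13.6
tcp_pos: [0.5106, 0.1619, 0.1447]
tcp_rot: [3.136, -0.014, -0.063]
contact_force: [0.6, -0.0, -0.0]
grip_width: 0.585
```

>>> move_arm(targets="0.05 0 0 -0.01 0; 0.05 0 0 -0.03 0; 0.05 0 0 -0.06 0; 0.05 0 0 -0.09 0; 0.05 -0.03 0 -0.1 0")

```text
clock: 14.1
tcp_pos: [0.4842, 0.1646, 0.2481]
tcp_rot: [3.139, -0.024, -0.065]
contact_force: [-0.6, 0.4, -0.2]
grip_width: 0.587
```

Run:
```python
from h import *
s=observe();print(s["clock"],s["tcp_pos"],s["tcp_rot"],s["contact_force"],s["grip_width"])
i=vision.read_camera("wrist"); save(i,"pics/w5.png")
u,v=map(int,w2p("wrist",[.508,.16,.12])); a,b=max(0,u-100),max(0,v-75); print(u,v,a,b)
save(cv2.resize(cv2.convertScaleAbs(i[b:b+150,a:a+200],alpha=2),(800,600),interpolation=2),"pics/w5c.png")
```

```text
14.1 [0.48415245 0.16455165 0.24806495] [ 3.13896578 -0.02399275 -0.06519465] [-0.58555964  0.43822218 -0.20723152] 0.5865130656390429
284 168 184 93
```

View pics/w5c.png

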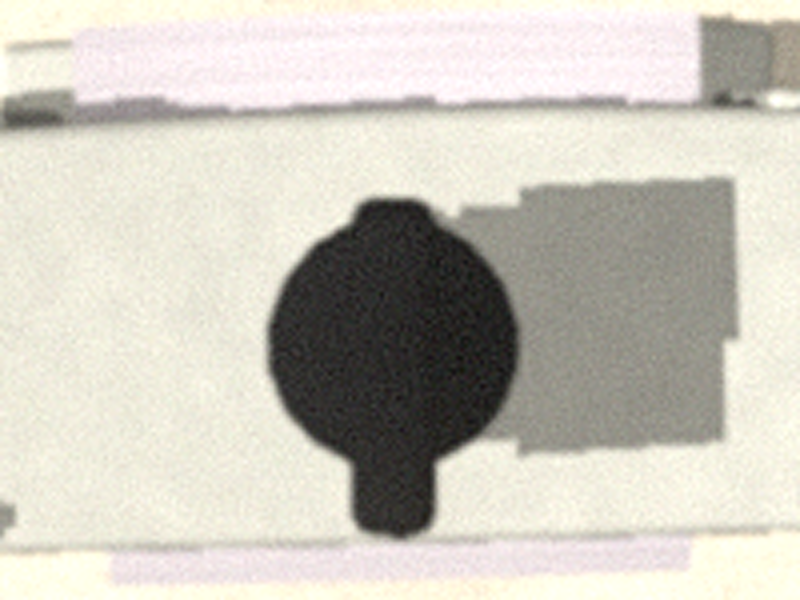

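The knob sits upright with its wing straight front to back at crop x≈394, and the mark is hidden under the wing. I'll do one numeric check of its height and yaw.

Run:
```python
from h import *
from scipy.optimize import minimize
i=cv2.imread("pics/w5.png"); W=(slice(130,235),slice(240,325)); print(i[W][...,1].min(),i[120,230],i[180,340])
mask=np.zeros((420,560)); mask[W]=np.clip((42-i[W][...,1].astype(float))/30+.5,0,1)
f=lambda p:np.abs(model("wrist",p[0]/100,p[1]/100,p[2]/10,p[3]/100)-mask)[W].sum()
x0=np.array([50.8,16.1,-.5,9.4]); S=[x0]+[x0+np.eye(4)[k]*[.4,.4,1,.6][k] for k in range(4)]
r=minimize(f,x0,method="Nelder-Mead",options=dict(initial_simplex=S,maxiter=150)); print(r.x,r.fun,mask.sum())
for z in(9.4,9.6,9.8,10.2):
    q=minimize(lambda p:f([*p,z]),r.x[:3],method="Nelder-Mead",options=dict(maxiter=60)); print(z,q.x,q.fun)
```

```text
7 [79 79 84] [67 73 72]
[49.64487535 16.27448994 -0.59833731  8.28961339] 100.29411764705883 3369.1333333333337
9.4 [49.87650562 16.2760295  -0.59959194] 345.75294117647064
9.6 [49.7498433  16.26145376 -0.61091618] 403.90588235294115
9.8 [49.78806715 16.25856049 -0.63314555] 456.2313725490196
10.2 [49.88177531 16.24585865 -0.62164022] 583.5254901960784
```

The x and height look biased because the arm was still settling when that picture was taken. I'll hold still, then measure once more.

>>> move_arm(targets="0.05 0 0 0 0; 0.05 0 0 0 0; 0.05 0 0 0 0; 0.05 0 0 0 0; 0.05 0 0 0 0")

```text
clock: 14.65
tcp_pos: [0.4762, 0.1648, 0.247]
tcp_rot: [3.137, -0.014, -0.063]
contact_force: [0.0, -0.4, 0.1]
grip_width: 0.587
```

Run:
```python
from h import *
from scipy.optimize import minimize
cal("wrist"); i=vision.read_camera("wrist")[:,:,::-1]; s=observe(); print(s["tcp_pos"],s["tcp_rot"],s["contact_force"])
u,v=map(int,w2p("wrist",[.508,.161,.115])); print(u,v)
W=(slice(v-55,v+55),slice(u-42,u+42))
mask=np.zeros((420,560)); mask[W]=np.clip((42-i[W][...,1].astype(float))/30+.5,0,1)
f=lambda p:np.abs(model("wrist",p[0]/100,p[1]/100,p[2]/10,p[3]/100)-mask)[W].sum()
x0=np.array([50.8,16.1,-.5,9.4]); S=[x0]+[x0+np.eye(4)[k]*[.4,.4,1,.6][k] for k in range(4)]
r=minimize(f,x0,method="Nelder-Mead",options=dict(initial_simplex=S,maxiter=150)); print(r.x,r.fun,mask.sum())
```

```text
[0.47615644 0.16480196 0.2470748 ] [ 3.13742661 -0.01356842 -0.06263603] [-0.11217559  0.05115304 -0.20980784]
283 168
[50.6621098  16.22903723 -0.64648469  8.46742038] 104.14705882352942 3451.5666666666666
```

The knob's x, y and yaw match the seat, and the arm is clear of it. I'll hand in.

```bash
python3 -c "
from h import *
print(order.close_job())"
```

```text
the job is handed in; nothing more can be done
None
```

The black knob is on the spindle with its wing straight front to back. It is released and the arm is clear. I handed the job in at about 15 s; no verdict comes back.

**What I did:** The first presses on the spindle tip did not enter. I lifted the knob, shifted it 1–2 mm along the slot and tried again, and it dropped in. I pushed it down to the collar, turned it clockwise to the stop, turned back about 5° within the play, then opened the gripper and lifted away. The highest force reading was 17.6 N, on the tip.

**Last checks:**
- **Stop:** the turning moment rose from about 0.29 to 0.62 N·m at the end of the turn.
- **Position:** the final camera fit put the knob at (0.507, 0.162), within 1 mm of the measured seat.
- **Angle:** the wing is about 0.02 rad from the press's front-to-back line.
- **Release:** the contact force on the tool after lifting was about zero.

**What disagreed:**
- **Height:** the camera fit put the knob's underside at 0.085 m, about 9 mm below the collar, which is impossible. The same camera had also read the knob about 3 mm low while it was held.
- **Why I take it as home:** the knob met firm contact (16.7 N) about 15 mm below the tip contact, against 16 mm nominal, and its height did not change while turning. By that estimate it is within about 1 to 2 mm of fully down, against the 2.5 mm limit.
- **Not checked:** I did not check the bystanders again at the end, but no move went close to them.

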